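Key a knurled knob collar onto a sprung lock spindle and hold it home

ROBOT

A 6-joint arm with a two-finger parallel gripper is mounted at the origin on the work surface. World frame = base frame: x ahead of the robot, y to its left, z up, the work surface at z = 0. Lengths are in m, angles in degrees, forces in N, time in s.
With the tool pointing down it reaches from about 0.3 to 0.75 m from the base axis. Payload 8.5 kg.
Tool frame: the origin (TCP) lies between the finger pads; the fingertips stand 17 mm ahead of it and the grasp point (between the pads) lies 2 mm behind it (env.tip_reach is the distance from the TCP to the fingertips, in m); z points along the fingers, y is the line along which they close (so a half turn about z gives the same grasp; the last joint's range is limited). The gripper opens to 85 mm and grips with 20 to 120 N. Pads are 22 mm wide; open, the fingers measure 114 mm over their backs; the gripper's body (76 mm by 85 mm) begins 54 mm behind the grasp point. The pads swing forward as they close: fully open they stand 13 mm farther back than shut.
Start: joints at [-81.664, 21.807, 74.336, -0, 83.858, -12.336], TCP at [0.194, -0.515, 0.248] pointing down, gripper open.
Joint ranges: [-178.18, 178.18], [-50.72, 133.34], [12.68, 142.11], [-81.47, 261.47], [9.98, 163.14], [-165.26, 165.26]. Speed limits (degrees/s): [136.94, 136.94, 180, 180, 180, 180].

INTERFACE

Orientations are given as a 3x3 rotation matrix whose columns are the frame's x, y, z axes.
In Python, from rig import env, viewer gives the robot as it stands.
- The arm moves only by the tool move_arm, never from a script. Its argument "motion" is a list of rows, each a list of 2 entries, a list of its own where there are three numbers: the shift along the tool's x, y, z normalised to -1 to 1, where 1 is 50 mm, then the turn, a rotation vector about the tool's x, y, z normalised to -1 to 1, where 1 is 8 degrees. A call has 1 to 20 rows; each row shifts and turns the commanded pose from where the row before left it, along the tool's axes as they then stand; what a row does not reach is not made up. A row lasts 1/10 s, in which the tool goes at most 50 mm and 8.59 degrees, less where a joint would pass 70% of its speed; a pose out of reach is approached as far as the arm can. A call with a number of a shift or a turn outside -1 to 1 is refused whole. A call with a gripper value outside its range is refused whole. "claw" is the closure, from 0 (fully open) to 1 (shut), set as the call begins (left out, the last holds). The fingers move at their own pace and stop on an object; "force" is the grip in N (left out, the last holds). Time passes only in rows, so rows that do not move let the fingers close. It gives the time, the measured TCP pose, the force, the opening and the grip force at its end, in the units of the state.
- env.observe(): the state, without advancing time (a new reading comes with each control period).
- viewer.get_image(name): name is "scene" or "side" or "wrist"; returns a dict with "frame" (400x640x3 uint8, red, green, blue), "depth" (400x640 float32, m along the optical axis (not along the pixel's ray), 0 where there is no reading), "fx", "fy", "cx", "cy" (pixels), "eye" and "attitude" of the camera in the world; the wrist camera has in their place "T_tool_cam" (4x4, takes a point from camera to tool coordinates, whose origin is the TCP and whose axes are the flange's). Camera axes: x right, y up, looking along -z (the intrinsics and any distortion apply to the point x, -y, -z); pixel columns grow to the right and rows downward; lengths in m; the calibration is good to about 2 mm. A picture is of the moment at which its call begins: read the wrist's pose just before it.
- env.close_job(): hands the job in; it is judged then, once.
The state is a dict: "time_s": time; "q": joint angles; "qvel": joint speeds; "joint_efforts": joint torques, N m; "position": TCP position; "tool_rot": TCP orientation; "ft_force": force on the tool from outside, world axes, zero at the start; "wrist_torque": the same for the moment, N m; "grip_width": finger opening in m; "gripper_force": force on a finger pad.
Only numpy, scipy, OpenCV 4.12 (cv2) and the standard library are available. Lean on these libraries where they do the work, as an engineer would, in place of code of your own. Each camera call takes 0.05 s, during which the arm holds its last target. There are 200 camera calls.

TASK

Pick up the knurled knob collar, put it over the upright spindle of the lock in the blue jig, turn it until the hidden keyways drop over the spindle's cross pin, and push it fully home against the spring, down onto the round flange. The job finishes while you are still holding it pushed home, ready for its set screw: do not let go. Leave the other parts on the bench where they are.

Things in the scene. Friction and masses are not known exactly. Their poses are not given: they have to be found in the camera images.
- collar: Loose knurled knob collar of satin metal, upright on the bench: round, 48 mm across (50 over its ribs), 44 mm high, 0.18 to 0.28 kg. Origin at the centre of its underside, z up along its axis. Flat closed top 4 mm thick; open below, with a bore 23 mm across and 40 mm deep that holds the keyways (see keyway).
- keyway (a point): Mouth of one of the collar's two hidden keyways, on its underside 13 mm from the axis along the collar's own +x (the other is opposite, along -x); axes as the collar's. Each is a groove 9 mm wide in the bore wall, out to 16 mm from the axis, full depth of the bore. Two red dots on the top, 18 mm from the axis, stand over them. Half a turn gives the same fit.
- lock: Fixed lock lying flat in a blue jig. Origin at the centre of the jig's underside on the bench, z up, x along its length. Jig plate 170 x 110 x 12 mm; steel case 150 x 85 mm on it, up to 30 mm above the bench; brass face plate across its +x end, up to 34 mm; at its centre a round flange 44 mm across, top at 45 mm, carrying the sprung seat and the spindle.
- flange (a point): Centre of the lock's flange top, 45 mm above the bench, on the spindle's axis; axes as the lock's. Fully home, the collar's underside rests here. The fixed steel spindle stands upright from here: 19 mm thick, top 36 mm above this point, tapering to 12 mm over its last 6 mm.
- pin (a point): Top of the spindle's cross pin on the axis, 16 mm above the flange; axes as the lock's, not the pin's. Level round pin, 5 mm thick, out to 14 mm from the axis both ways. Its direction is not given: anywhere within 0.6 rad of the lock's x axis; seen until covered, or felt by turning the collar under a light push. A collar off by over about 0.15 rad (less if pushed off-centre) rests on it; else drops.
- spring_seat (a joint): Travel in m of the yellow sprung disc (40 mm across) round the spindle's foot: 0 when free, with its top 8 mm above the flange; grows as it is pushed down, 0.008 when flush with the flange (collar home). The spring pushes up with 4 N at first and 8 N when flush, and lifts the collar again if it is let go.
- lock_cylinder: Bystander: loose brass lock cylinder, 62 x 17 x 33 mm, origin at the centre of its underside. Leave alone.
- lever_handle: Bystander: loose steel door lever handle, round foot 50 mm across (origin at its centre underneath), lever reaching 100 mm along its +x, 44 mm high. Leave alone.
- screw_box: Bystander: loose open carton 70 x 100 x 45 mm, origin at the centre of its underside. Leave alone.
- strike_plate: Bystander: loose flat steel strike plate 100 x 26 x 6 mm, origin at the centre of its underside. Leave alone.
Not all that is in view belongs to the job. Of the things that look like the collar, take the one that is farthest to the robot's left at the start.

How it is judged:
By the outcome, as a careful person would: the job done as asked, in the order asked, and still so for the second after the job is handed in, while the arm keeps its last pose, push and grip.
It also fails if it takes over 56 s, if anything falls off the work surface, if the arm or the gripper's body presses on something with over 40 N, if the wrist force passes 120 N, or if a joint passes its speed limit or range.

## Working session

There is one attempt and no reset: what is moved stays moved. The work goes in short steps, Python scripts to look and compute and a tool call to move; the robot and the scene stay as the last step left them, time stands still between calls to the robot, and variables do not carry over. Pictures are saved under pics/ and viewed, at most 10 in all, crops included, and the job is handed in when it is done.

Besides the shell and the picture viewer there is one more tool, called after "Emit:" by a JSON object that holds its "method" and its "body". move_arm: Moves the arm, as the interface text tells. Scaled input: -1 to 1 covers 50 mm each way for a shift and 8 degrees each way for a turn. Its arguments: {"type":"object","properties":{"motion":{"type":"array","items":{"type":"array"}},"claw":{"type":"number"},"force":{"type":"number"}},"required":["motion"]}

```bash
mkdir -p pics; cat > h.py <<'E'
import numpy as np, cv2
from rig import env, viewer
def save(n,f): cv2.imwrite(f'pics/{n}.png',f[:,:,::-1])
def get(name):
    s=env.observe(); im=viewer.get_image(name)
    if name=='wrist':
        T=np.eye(4); T[:3,:3]=np.array(s['tool_rot']); T[:3,3]=s['position']
        W=T@np.array(im['T_tool_cam'])
        im['R'],im['t']=W[:3,:3],W[:3,3]
    else:
        im['R'],im['t']=np.array(im['attitude']),np.array(im['eye'])
    return s,im
def ray(im,u,v):
    d=np.array([(u-im['cx'])/im['fx'],-(v-im['cy'])/im['fy'],-1.]); return im['R']@d
def onz(im,u,v,z):
    d=ray(im,u,v); return im['t']+d*(z-im['t'][2])/d[2]
def cloud(im):
    v,u=np.mgrid[:400,:640]; D=im['depth']
    P=np.stack([(u-im['cx'])/im['fx']*D,-(v-im['cy'])/im['fy']*D,-D],-1)
    return P@im['R'].T+im['t']
E
python3 - <<'E'
from h import *
for n in ('scene','side'):
    s,im=get(n); save(n+'0',im['frame']); print(n,{k:im[k] for k in im if k not in('frame','depth')})
print(s)
E
```

```text
scene {'fx': 364.4085541519568, 'fy': 364.4085541519568, 'cx': 320.98411697168586, 'cy': 201.59433088589384, 'eye': array([0.82582658, 0.23893727, 0.65437812]), 'attitude': array([[-0.66559216, -0.62959884,  0.40073979],
       [ 0.74615708, -0.55031142,  0.37470916],
       [-0.01538477,  0.54841831,  0.8360626 ]]), 'R': array([[-0.66559216, -0.62959884,  0.40073979],
       [ 0.74615708, -0.55031142,  0.37470916],
       [-0.01538477,  0.54841831,  0.8360626 ]]), 't': array([0.82582658, 0.23893727, 0.65437812])}
side {'fx': 400.2756341716204, 'fy': 400.2756341716204, 'cx': 319.62503829851767, 'cy': 195.70638686110388, 'eye': array([ 0.50849686, -0.66142608,  0.66440297]), 'attitude': array([[ 0.99610202,  0.0646535 , -0.06000574],
       [-0.08791823,  0.67254529, -0.73481509],
       [-0.0071518 ,  0.7372264 ,  0.67560794]]), 'R': array([[ 0.99610202,  0.0646535 , -0.06000574],
       [-0.08791823,  0.67254529, -0.73481509],
       [-0.0071518 ,  0.7372264 ,  0.67560794]]), 't': array([ 0.50849686, -0.66142608,  0.66440297])}
{'time_s': 0.05, 'q': array([-8.16624472e+01,  2.18426334e+01,  7.43835875e+01,  1.04196211e-03,
        8.38583464e+01, -1.23357168e+01]), 'qvel': array([ 0.05961159, -0.10000838, -0.05249804,  0.0147223 ,  0.02365825,
       -0.07581177]), 'joint_efforts': array([ 4.03923914e-03, -4.49696732e+01, -2.31961566e+01, -1.60909240e-04,
        3.49077978e-03,  3.30741284e-05]), 'position': array([ 0.19413544, -0.51432304,  0.24770322]), 'tool_rot': array([[ 9.35609561e-01,  3.53036415e-01, -1.96133389e-04],
       [ 3.53036312e-01, -9.35608477e-01,  1.46299881e-03],
       [ 3.32987794e-04, -1.43803788e-03, -9.99998911e-01]]), 'ft_force': array([ 0.82172778, -0.13597852, -0.64402557]), 'wrist_torque': array([-8.43158492e-05,  4.58959166e-02,  9.13185434e-04]), 'gripper_force': 0.0, 'grip_width': 0.08552537091780935}
```

View pics/scene0.png

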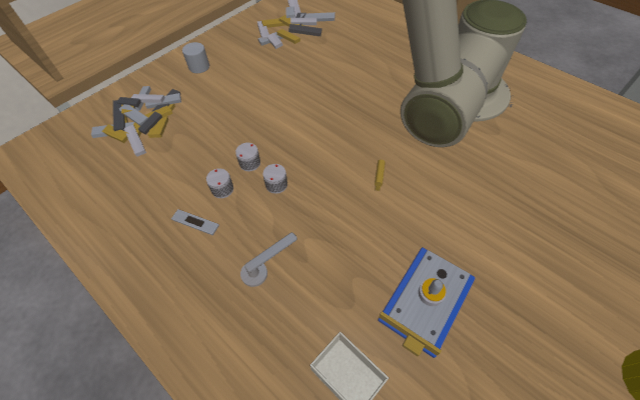

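View pics/side0.png

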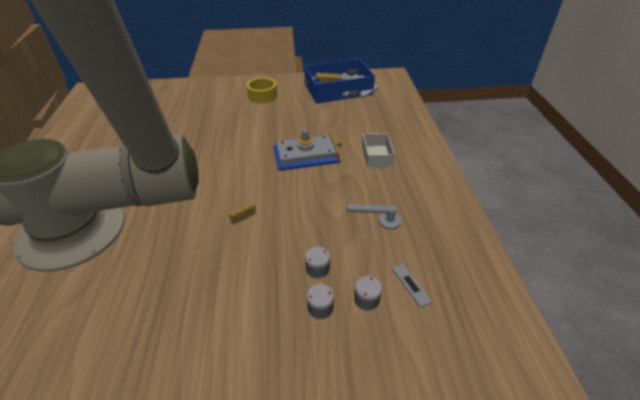

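The scene view shows three collars with tops near (248,150), (275,172) and (219,177), and the lock's spindle near (435,288). The side view shows the collars at (318,256), (320,294) and (368,287), and the spindle at (305,138). I'll measure these next.

```bash
python3 - <<'E'
from h import *
for n,pts in (('scene',[(248,150),(275,172),(219,177)]),('side',[(318,256),(320,294),(368,287)])):
    s,im=get(n); hsv=cv2.cvtColor(im['frame'],cv2.COLOR_RGB2HSV)
    P=cloud(im)
    for u,v in pts: print(n,(u,v),onz(im,u,v,.044).round(3))
    red=(((hsv[...,0]<8)|(hsv[...,0]>170))&(hsv[...,1]>100)&(hsv[...,2]>100)).astype('uint8')
    k,l,st,c=cv2.connectedComponentsWithStats(red)
    for i in range(1,k):
        u,v=c[i]
        X=onz(im,u,v,.044)
        if .1<X[0]<.9 and abs(X[1])<.6: print('red',c[i].round(1),st[i,4],X.round(3))
    # blue jig plate
    bl=((hsv[...,0]>105)&(hsv[...,0]<125)&(hsv[...,1]>150)&(P[...,2]<.03)&(P[...,2]>.004)&(P[...,0]<.8)&(P[...,1]<.4))
    pp=P[bl][:,:2].astype('float32'); print('blue',len(pp),pp.mean(0),cv2.minAreaRect(pp))
    ye=(hsv[...,0]>18)&(hsv[...,0]<30)&(hsv[...,1]>180)&(P[...,2]>.046)&(P[...,2]<.06)&(P[...,1]<.4)
    pp=P[ye]; print('yellow',len(pp),pp.mean(0))
    hi=(P[...,2]>.064)&(P[...,2]<.09)&(P[...,0]<.75)&(P[...,1]>0)&(P[...,1]<.4); pp=P[hi]
    print('spindle',len(pp),np.median(pp,0) if len(pp) else '')
E
```

```text
scene (248, 150) [ 0.538 -0.248  0.044]
scene (275, 172) [ 0.541 -0.158  0.044]
scene (219, 177) [ 0.628 -0.238  0.044]
red [251.5 144.5] 4 [ 0.522 -0.254  0.044]
red [240.7 155.3] 3 [ 0.559 -0.248  0.044]
red [276.3 165.3] 3 [ 0.527 -0.169  0.044]
red [215.5 170.5] 4 [ 0.622 -0.257  0.044]
red [271.5 178.5] 4 [ 0.558 -0.151  0.044]
red [218.8 183. ] 4 [ 0.639 -0.226  0.044]
blue 925 [0.5490955  0.23297046] ((0.5460014343261719, 0.23164969682693481), (0.1675332635641098, 0.10735656321048737), 6.62117338180542)
yellow 215 [0.54985168 0.23182143 0.05419846]
spindle 408 [0.28893181 0.06607188 0.078272  ]
side (318, 256) [ 0.545 -0.162  0.044]
side (320, 294) [ 0.541 -0.249  0.044]
side (368, 287) [ 0.63  -0.242  0.044]
red [371. 278.] 1 [ 0.639 -0.223  0.044]
red [365. 294.] 1 [ 0.622 -0.256  0.044]
blue 274 [0.53301793 0.18599495] ((0.5252081155776978, 0.18985828757286072), (0.08614862710237503, 0.18109507858753204), 65.77582550048828)
yellow 4 [0.54971495 0.22231435 0.05291805]
spindle 59 [0.54166609 0.2247391  0.07570187]
```

Emit:
{"method": "move_arm", "body": {"motion": [[[0.645,-0.298,0.07],[0,0,0]],[[0.645,-0.298,0.07],[0,0,0]],[[0.645,-0.298,0.07],[0,0,0]],[[0.645,-0.298,0.07],[0,0,0]],[[0.645,-0.298,0.07],[0,0,0]],[[0.645,-0.298,0.07],[0,0,0]],[[0.645,-0.298,0.07],[0,0,0]],[[0.645,-0.298,0.07],[0,0,0]],[[0.645,-0.298,0.07],[0,0,0]],[[0.645,-0.298,0.07],[0,0,0]],[[0.645,-0.298,0.07],[0,0,0]],[[0.645,-0.298,0.07],[0,0,0]],[[0.645,-0.298,0.07],[0,0,0]],[[0.645,-0.298,0.07],[0,0,0]]]}}

```text
time_s: 1.6
position: [0.5438, -0.1588, 0.1991]
tool_rot: [[0.936, 0.353, -0.0], [0.353, -0.936, 0.0], [-0.0, -0.0, -1.0]]
ft_force: [-0.3, -1.9, -0.3]
grip_width: 0.0855
gripper_force: 0.0
```

Emit:
{"method": "move_arm", "body": {"motion": [[[0,0,0],[0,0,-0.955]],[[0,0,0],[0,0,-0.955]],[[0,0,0],[0,0,-0.955]],[[0,0,0],[0,0,-0.955]],[[0,0,0],[0,0,-0.955]],[[0,0,0],[0,0,-0.955]],[[0,0,0],[0,0,-0.955]],[[0,0,0],[0,0,-0.955]],[[0,0,0],[0,0,-0.955]],[[0,0,0],[0,0,-0.955]],[[0,0,0],[0,0,-0.955]],[[0,0,0],[0,0,-0.955]],[[0,0,0],[0,0,-0.955]],[[0,0,0],[0,0,0]]]}}

```text
time_s: 3.0
position: [0.5429, -0.16, 0.1991]
tool_rot: [[-0.501, 0.866, -0.0], [0.866, 0.501, 0.0], [0.0, -0.0, -1.0]]
ft_force: [-0.8, -0.8, 0.5]
grip_width: 0.0854
gripper_force: 0.0
```

```bash
cat >> h.py <<'E'
def yaw(s):
    R=np.array(s['tool_rot']); return np.degrees(np.arctan2(R[1,1],R[0,1]))
def reds(im,z,s):
    hsv=cv2.cvtColor(im['frame'],cv2.COLOR_RGB2HSV)
    red=(((hsv[...,0]<8)|(hsv[...,0]>170))&(hsv[...,1]>100)&(hsv[...,2]>90)).astype('uint8')
    k,l,st,c=cv2.connectedComponentsWithStats(red)
    return [(c[i].round(1),st[i,4],onz(im,*c[i],z).round(4)) for i in range(1,k) if st[i,4]>5]
def rel(s,w):  # world offset -> tool units
    return (np.array(s['tool_rot']).T@(np.array(w)-np.array(s['position']))/.05).round(3)
E
python3 - <<'E'
from h import *
s,im=get('wrist'); save('w1',im['frame']); print(s['time_s'],s['position'],yaw(s),s['q'])
for r in reds(im,.044,s): print(r)
E
```

```text
3.0 [ 0.54286989 -0.15998917  0.19913874] 30.05629864738179 [-2.84032314e+01  2.56523780e+01  7.65149026e+01 -2.33295874e-04
  7.78574835e+01 -5.84594785e+01]
(array([303.7, 181.8]), np.int32(32), array([ 0.5287, -0.168 ,  0.044 ]))
(array([343.3, 182.5]), np.int32(30), array([ 0.5603, -0.1505,  0.044 ]))
(array([257.6, 252. ]), np.int32(25), array([ 0.5241, -0.2521,  0.044 ]))
(array([292. , 264.7]), np.int32(24), array([ 0.5598, -0.2476,  0.044 ]))
(array([373.3, 282.9]), np.int32(24), array([ 0.6404, -0.2245,  0.044 ]))
(array([342.6, 299. ]), np.int32(23), array([ 0.6233, -0.256 ,  0.044 ]))
```

View pics/w1.png

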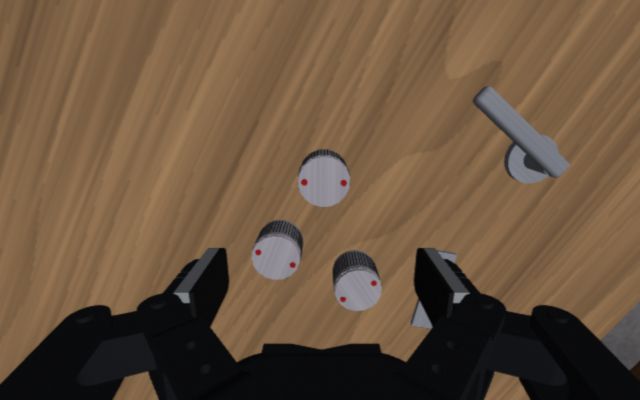

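The wrist view shows the target collar at (324,182), with its dots at (304,182) and (343,182). Its neighbours at (275,255) and (357,285) clear the fingers. I'll descend and grip.

Emit:
{"method": "move_arm", "body": {"motion": [[[0,0.034,0.5],[0,0,0]],[[0,0,0.5],[0,0,0]],[[0,0,0.5],[0,0,0]],[[0,0,0.5],[0,0,0]],[[0,0,0.5],[0,0,0]],[[0,0,0.4],[0,0,0]],[[0,0,0.3],[0,0,0]],[[0,0,0.2],[0,0,0]],[[0,0,0.06],[0,0,0]],[[0,0,0],[0,0,0]],[[0,0,0],[0,0,0]]]}}

```text
time_s: 4.15
position: [0.5448, -0.1593, 0.027]
tool_rot: [[-0.499, 0.866, 0.001], [0.866, 0.499, -0.001], [-0.001, 0.001, -1.0]]
ft_force: [-0.4, 0.7, 0.2]
grip_width: 0.0856
gripper_force: 0.0
```

Emit:
{"method": "move_arm", "body": {"motion": [[[0,0,0],[0,0,0]],[[0,0,0],[0,0,0]],[[0,0,0],[0,0,0]],[[0,0,0],[0,0,0]],[[0,0,0],[0,0,0]],[[0,0,0],[0,0,0]],[[0,0,0],[0,0,0]],[[0,0,0],[0,0,0]],[[0,0,0],[0,0,0]],[[0,0,0],[0,0,0]]], "claw": 1, "force": 60}}

```text
time_s: 5.15
position: [0.5447, -0.1593, 0.027]
tool_rot: [[-0.5, 0.866, 0.001], [0.866, 0.5, -0.0], [-0.001, 0.001, -1.0]]
ft_force: [-0.9, 1.0, 6.5]
grip_width: 0.0471
gripper_force: 62.3
```

Emit:
{"method": "move_arm", "body": {"motion": [[[0,0,-0.2],[0,0,0]],[[0,0,-0.5],[0,0,0]],[[0,0,-0.7],[0,0,0]],[[0,0,-0.8],[0,0,0]],[[0,0,-0.8],[0,0,0]],[[0,0,-0.6],[0,0,0]],[[0,0,-0.3],[0,0,0]],[[0,0,0],[0,0,0.975]],[[0,0,0],[0,0,0.975]],[[0,0,0],[0,0,0.975]],[[0,0,0],[0,0,0]]]}}

```text
time_s: 6.25
position: [0.5441, -0.159, 0.2215]
tool_rot: [[-0.114, 0.994, -0.0], [0.994, 0.114, 0.0], [0.0, -0.0, -1.0]]
ft_force: [0.5, 0.6, -1.8]
grip_width: 0.0468
gripper_force: 62.1
```

Emit:
{"method": "move_arm", "body": {"motion": [[[0.3,0.05,0],[0,0,0]],[[0.5,0.08,0],[0,0,0]],[[0.6,0.1,0],[0,0,0]],[[0.6,0.1,0],[0,0,0]],[[0.6,0.1,0],[0,0,0]],[[0.6,0.1,0],[0,0,0]],[[0.6,0.1,0],[0,0,0]],[[0.6,0.1,0],[0,0,0]],[[0.6,0.1,0],[0,0,0]],[[0.5,0.08,0],[0,0,0]],[[0.3,0.07,0],[0,0,0]],[[0.2,0,0],[0,0,0]],[[0,0,0],[0,0,0]],[[0,0,0],[0,0,0]]]}}

```text
time_s: 7.65
position: [0.5586, 0.1439, 0.2213]
tool_rot: [[-0.115, 0.993, -0.0], [0.993, 0.115, -0.0], [-0.0, -0.0, -1.0]]
ft_force: [-0.3, -0.5, -1.9]
grip_width: 0.0469
gripper_force: 62.2
```

```bash
python3 - <<'E'
from h import *
s,im=get('wrist'); save('w2',im['frame']); print(s['time_s'],s['position'],yaw(s),s['q'],s['grip_width'])
for r in reds(im,.044,s): print(r)
print('cam',im['t'],im['R'],im['fx'],im['cx'],im['cy'])
E
```

```text
7.65 [0.55861654 0.14389445 0.2212987 ] 6.602331087355898 [ 2.70026006e+00  2.56526335e+01  7.26302724e+01 -1.98112690e-02
  8.17278823e+01 -3.89922083e+00] 0.04685963513202299
(array([275. , 289.8]), np.int32(167), array([0.5232, 0.0115, 0.044 ]))
(array([367. , 291.2]), np.int32(167), array([0.6235, 0.0212, 0.044 ]))
cam [0.54999416 0.21468662 0.34640228] [[ 0.99337131 -0.10987111 -0.03379019]
 [ 0.11494448  0.95224509  0.28287287]
 [ 0.00109699 -0.28488179  0.95856203]] 316.8943857876119 320.9770568212835 194.31467645564112
```

View pics/w2.png

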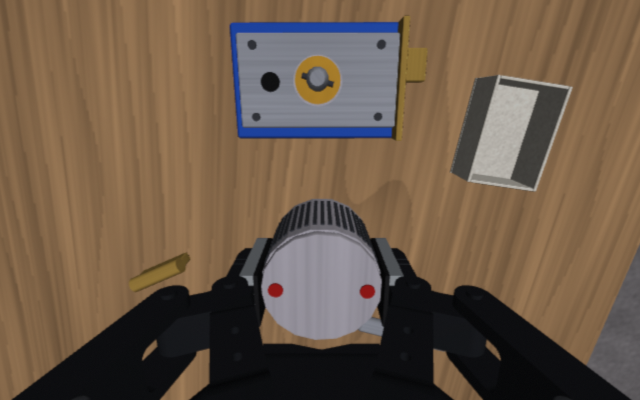

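The wrist view shows the lock with the seat centre near (318,79) and the cross pin sloping down to the right. I'll crop and measure it.

```bash
python3 - <<'E'
from h import *
s,im=get('wrist'); f=im['frame']
c=cv2.resize(f[40:120,268:368],None,fx=8,fy=8,interpolation=cv2.INTER_CUBIC)[:600]; cv2.imwrite('pics/crop.png',c[:,:,::-1])
hsv=cv2.cvtColor(f,cv2.COLOR_RGB2HSV)
m=np.zeros((400,640),bool); m[45:115,285:352]=1
ye=((hsv[...,1]>150)&(hsv[...,0]>12)&(hsv[...,0]<32)&m).astype('uint8')
cs,_=cv2.findContours(ye,cv2.RETR_EXTERNAL,cv2.CHAIN_APPROX_NONE); q=max(cs,key=cv2.contourArea)
h=cv2.convexHull(q); e=cv2.fitEllipse(h); print('ell',e, onz(im,*e[0],.053))
inner=np.zeros((400,640),'uint8'); cv2.drawContours(inner,[h],-1,1,-1)
pin=(inner==1)&(ye==0)
v,u=np.nonzero(pin)
X=np.array([onz(im,a,b,.0585) for a,b in zip(u,v)])[:,:2]
P=cloud(im)
c0=onz(im,*e[0],.053)[:2]
d=X-c0; r=np.hypot(*d.T); print(len(r))
for lo in (.0095,.011):
  k=(r>lo)&(r<.0145); a=np.arctan2(d[k,1],d[k,0]); print(lo,k.sum(),np.degrees(np.angle(np.exp(2j*a).mean())/2))
z=P[...,2]; k=m&(z>.076)&(z<.09); print('top',k.sum(),P[k].mean(0)); vv,uu=np.nonzero(k); print(uu.mean(),vv.mean(),onz(im,uu.mean(),vv.mean(),.081))
# dots on collar held
rd=reds(im,float(s['position'][2])+.017,s); print(rd)
print(s['position'])
E
```

```text
ell ((317.15399169921875, 79.12431335449219), (44.09297180175781, 47.01203155517578), 179.18838500976562) [0.54515303 0.23151881 0.053     ]
542
0.0095 101 -12.74944817811471
0.011 39 -8.55582952988101
top 376 [0.54491573 0.23075246 0.07936435]
316.40425531914894 77.9627659574468 [0.54494455 0.23067448 0.081     ]
[(array([275. , 289.8]), np.int32(167), array([0.5405, 0.1418, 0.2383])), (array([367. , 291.2]), np.int32(168), array([0.5763, 0.1452, 0.2383]))]
[0.55870497 0.14361131 0.22134832]
```

View pics/crop.png

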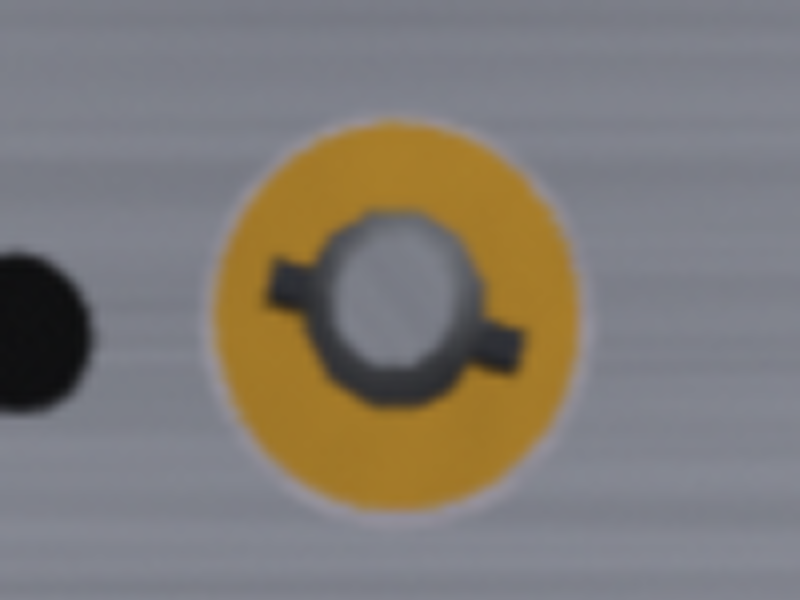

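The crop shows the pin ends at about (270,283) and (518,350), which is full-image (301.8,75.4) and (332.8,83.8).

```bash
python3 - <<'E'
from h import *
s,im=get('wrist')
a=onz(im,301.75,75.4,.0595);b=onz(im,332.75,83.75,.0595);d=b-a
print((a+b)/2,np.hypot(*d[:2]),np.degrees(np.arctan2(d[1],d[0])))
print(rel(s,[.545,.231,.221]))
E
```

```text
[0.54549307 0.23075142 0.0595    ] 0.027255270061184014 -7.701143285946299
[ 1.769 -0.074  0.007]
```

Emit:
{"method": "move_arm", "body": {"motion": [[[0.3,-0.014,0],[0,0,0]],[[0.4,-0.014,0],[0,0,0]],[[0.4,-0.014,0],[0,0,0]],[[0.4,-0.014,0],[0,0,0]],[[0.27,-0.014,0],[0,0,0]],[[0,0,0.2],[0,0,0.85]],[[0,0,0.4],[0,0,0.85]],[[0,0,0.5],[0,0,0]],[[0,0,0.4],[0,0,0]],[[0,0,0.3],[0,0,0]],[[0,0,0],[0,0,0]],[[0,0,0],[0,0,0]],[[0,0,0],[0,0,0]]]}}

```text
time_s: 9.1
position: [0.5455, 0.2322, 0.1325]
tool_rot: [[0.122, 0.993, 0.002], [0.993, -0.122, 0.0], [0.001, 0.002, -1.0]]
ft_force: [-0.3, -0.1, -2.6]
grip_width: 0.0474
gripper_force: 62.2
```

```bash
python3 - <<'E'
from h import *
s,im=get('wrist'); print(s['time_s'],s['position'],yaw(s),s['ft_force'],rel(s,[.5452,.231,.13]))
for r in reds(im,float(s['position'][2])+.017,s): print(r)
s,im=get('side'); f=cv2.resize(im['frame'][70:190,220:400],None,fx=4,fy=4,interpolation=cv2.INTER_CUBIC); save('s1',f)
E
```

```text
9.1 [0.54551697 0.23215527 0.13247342] -7.0088770624494225 [-0.32431105 -0.12562413 -2.63946389] [-0.024 -0.004  0.049]
(array([275. , 289.8]), np.int32(167), array([0.5276, 0.2346, 0.1495]))
(array([366.9, 291.3]), np.int32(170), array([0.5632, 0.2295, 0.1495]))
```

View pics/s1.png

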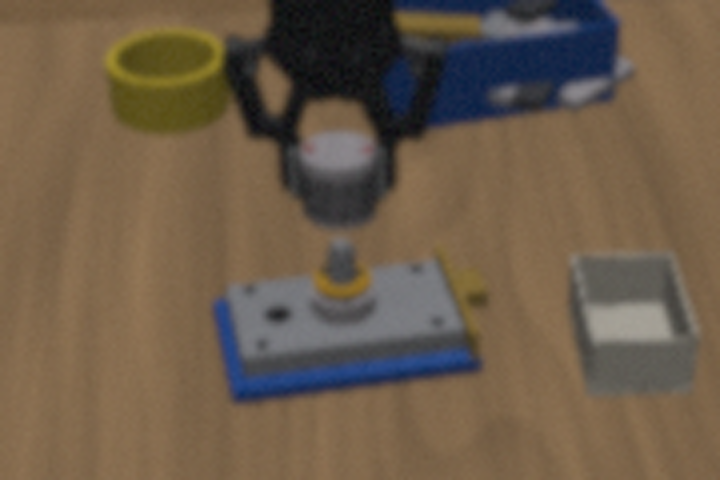

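The side crop shows the collar directly above the spindle. I'll go down until just above the pin.

Emit:
{"method": "move_arm", "body": {"motion": [[[-0.024,0,0.1],[0,0,0]],[[0,0,0.15],[0,0,0]],[[0,0,0.15],[0,0,0]],[[0,0,0.15],[0,0,0]],[[0,0,0.12],[0,0,0]],[[0,0,0.1],[0,0,0]],[[0,0,0],[0,0,0]],[[0,0,0],[0,0,0]]]}}

```text
time_s: 10.0
position: [0.545, 0.2308, 0.0929]
tool_rot: [[0.122, 0.993, 0.0], [0.993, -0.122, 0.0], [0.0, 0.0, -1.0]]
ft_force: [-0.0, 1.0, -1.7]
grip_width: 0.0466
gripper_force: 62.2
```

No contact yet, so I'll go over the pin to underside 57 mm (TCP 0.084).

Emit:
{"method": "move_arm", "body": {"motion": [[[0,0,0.06],[0,0,0]],[[0,0,0.06],[0,0,0]],[[0,0,0.06],[0,0,0]],[[0,0,0],[0,0,0]],[[0,0,0],[0,0,0]]]}}

```text
time_s: 10.5
position: [0.5449, 0.2308, 0.0838]
tool_rot: [[0.122, 0.993, -0.0], [0.993, -0.122, -0.0], [-0.0, -0.0, -1.0]]
ft_force: [0.1, -0.3, -2.2]
grip_width: 0.0471
gripper_force: 62.2
```

Keyways are over the pin. I'll push down against the spring now.

Emit:
{"method": "move_arm", "body": {"motion": [[[0,0,0.06],[0,0,0]],[[0,0,0.06],[0,0,0]],[[0,0,0.06],[0,0,0]],[[0,0,0.03],[0,0,0]],[[0,0,0],[0,0,0]],[[0,0,0],[0,0,0]]]}}

```text
time_s: 11.1
position: [0.5451, 0.2309, 0.0737]
tool_rot: [[0.122, 0.993, 0.001], [0.993, -0.122, 0.0], [0.0, 0.001, -1.0]]
ft_force: [-0.1, 0.3, 4.7]
grip_width: 0.0473
gripper_force: 62.7
```

Emit:
{"method": "move_arm", "body": {"motion": [[[0,0,0.03],[0,0,0]],[[0,0,0.02],[0,0,0]],[[0,0,0],[0,0,0]],[[0,0,0],[0,0,0]],[[0,0,0],[0,0,0]]]}}

```text
time_s: 11.6
position: [0.5451, 0.2309, 0.072]
tool_rot: [[0.122, 0.993, 0.001], [0.993, -0.122, 0.0], [0.0, 0.001, -1.0]]
ft_force: [-2.6, -0.7, 12.3]
grip_width: 0.0472
gripper_force: 63.8
```

Emit:
{"method": "move_arm", "body": {"motion": [[[0,0,0.015],[0,0,0]],[[0,0,0],[0,0,0]],[[0,0,0],[0,0,0]],[[0,0,0],[0,0,0]],[[0,0,0],[0,0,0]]]}}

```text
time_s: 12.1
position: [0.5451, 0.2309, 0.072]
tool_rot: [[0.122, 0.993, 0.002], [0.993, -0.122, 0.0], [0.001, 0.002, -1.0]]
ft_force: [-4.4, -1.5, 17.0]
grip_width: 0.0473
gripper_force: 64.6
```

```bash
python3 - <<'E'
from h import *
s,im=get('side'); f=cv2.resize(im['frame'][70:190,220:400],None,fx=4,fy=4,interpolation=cv2.INTER_CUBIC); save('s2',f)
s=env.observe();print(s['position'],s['ft_force'],s['wrist_torque'],s['time_s'])
s,im=get('wrist')
for r in reds(im,.089,s): print(r)
E
```

```text
[0.54511211 0.23086664 0.07197243] [-4.28691446 -0.74507993 18.55252826] [-0.22280233  0.99902901 -0.04083653] 12.15
(array([275. , 289.9]), np.int32(166), array([0.5272, 0.2333, 0.089 ]))
(array([367. , 291.3]), np.int32(167), array([0.5628, 0.2282, 0.089 ]))
```

View pics/s2.png

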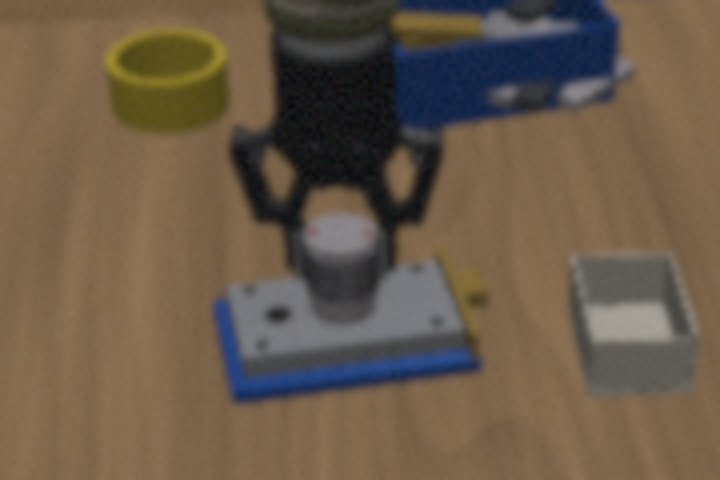

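The collar is seated with no yellow showing. It stopped at TCP 0.072, as expected for home, and the force rose to 18 N without further travel, so I'm handing in.

```bash
python3 -c "
from rig import env
print(env.close_job())"
```

```text
the job is handed in; nothing more can be done
None
```

The leftmost collar is over the spindle with its keyways on the cross pin, held pushed home on the flange at about 18 N, and the job was handed in at about 12 s; no verdict was returned.

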